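# Open a syringe pump for loading: hold the release and slide the pusher block back

### The job

Get the syringe pump ready for a full syringe: press the blue release button on top of the pusher block and, keeping it pressed down, slide the block away from the syringe cradle all the way back against the end plate. Then let the button come up again so that the block locks there, and move clear. Do not force the block while it is locked or lean hard on the pump, and leave the glassware and the syringe around it where they are.

Things in the scene. Friction and masses are not known exactly. Their poses are not given: they have to be found in the camera images.
- pump: Syringe pump fixed on the bench: white case 150 (x) x 290 (y) x 81 mm high, dark keypad strip along its -x edge. Origin: centre of underside; z up. Rods and lead screw run along y at x=+20, 105 mm up. Grey syringe cradle at the -y end (clamp post at x=62, y=-100, 171 mm high), grey end plate at the +y end; between them the aluminium pusher block, 90 (x) x 36 (y) mm, 150 mm high.
- pusher (a joint): Travel of the pusher block along the pump's +y axis, m: 0 = forward at the cradle, 0.114 = against the end plate (end stop). Block centre: pump x = 20 mm, y = this value. With the button up a half-nut in the screw's 6 mm thread locks it both ways (1 mm of play); with the button held down it slides easily (1 to 2 N). Starts from 0.005 to 0.048.
- release (a joint): How far the release button is pressed down, m: 0 = up (locked), 0.008 = fully down. 4 N starts it, 7 N holds it fully down; it springs back up when let go, fully so at the end stop. The lock is free from 0.004 on; keep it 5 to 8 mm down while sliding.
- release_top (a point): Centre of the top face of the blue release button, 161 mm above the bench while up; moves with the button and the block. Flat pad 36 (x) x 30 (y) mm with black rubber ribs (friction about 1), 11 mm above the dark collar around it, in the middle of the block. Axes as the pump's: slide towards +y.
- end_stop (a point): Middle of the top edge of the end plate's inner face (pump x = 20, y = 132, z = 133 mm); the block's +y face meets this face. The plate is 96 x 13 mm. Axes as the pump's.
- syringe: Bystander, to be left alone: a capped, filled 50 ml syringe with pink contents lying on the bench, 166 mm long along its y, barrel 29 mm in diameter, on the pump's +x side. Origin: on the bench under the barrel's middle.
- bottle: Bystander, to be left alone: amber reagent bottle, 64 mm in diameter, 140 mm high, standing. Origin: centre of its underside.
- flask: Bystander, to be left alone: conical glass flask with a cork, 84 mm in diameter at the foot, 136 mm high, standing. Origin: centre of its underside.
- dishes: Bystander, to be left alone: stack of two glass culture dishes with pink agar, 94 mm in diameter, 32 mm high. Origin: centre of its underside.

How it is judged:
On the way, in this order (a step that is already met when the one before it is completed fails the run):
1. the release button is held down (more than 3.5 mm) with the block still near the cradle (value of joint release above 0.0035 m and value of joint pusher below 0.08 m), for 0.15 s.
2. the block reaches the end plate with the button still held down (value of joint release above 0.003 m and value of joint pusher above 0.111 m), for 0.1 s.
At the end, for the whole second after the job is handed in: The pusher block rests within 3 mm of its end stop, the release button is up again (pressed less than 1 mm) so that the block is locked there, and syringe, bottle, flask and dishes stand within 15 mm of where they were (value of joint pusher above 0.111 m and value of joint release below 0.001 m and velocity of joint pusher below 0.005 m/s and distance of each of syringe, bottle, flask, dishes from where it was at the start of the episode below 0.015 m); the robot touches nothing.
It fails at once if the fingers bear on the pump with more than 60 N (contact force between the fingers and pump above 60 N).
It fails at once if a bystander is lifted, pushed or knocked over (moved more than 15 mm) (distance of any of syringe, bottle, flask, dishes from where it was at the start of the episode above 0.015 m).
It also fails if it takes over 35 s, if anything falls off the work surface, if the arm or the gripper's body presses on something with over 40 N, if the wrist force passes 120 N, or if a joint passes its speed limit or range.

### The arm

A 7-joint arm with a two-finger parallel gripper is mounted at the origin on the work surface. World frame = base frame: x ahead of the robot, y to its left, z up, the work surface at z = 0. Lengths are in m, angles in rad, forces in N, time in s.
With the tool pointing down it reaches from about 0.4 to 0.875 m from the base axis. Payload 4.4 kg.
Tool frame: the origin (TCP) lies midway between the tips of the shut fingers; the grasp point (between the pads) lies 19 mm behind it; z points along the fingers, y is the line along which they close (so a half turn about z gives the same grasp; the last joint's range is limited). The gripper opens to 85 mm and grips with 20 to 120 N. Pads are 22 mm wide; open, the fingers measure 114 mm over their backs; the gripper's body (76 mm by 85 mm) begins 54 mm behind the grasp point. The pads swing forward as they close: fully open they stand 13 mm farther back than shut.
Start: joints at [-1.38, 0.628, 0.038, 1.517, -0.027, 0.996, -0.02], TCP at [0.165, 0.629, 0.231] pointing down, gripper open.
Joint ranges: [-3.06, 3.06], [-0.37, 2.12], [-1.25, 1.32], [0.18, 2.47], [-1.1, 4.24], [0.23, 1.98], [-2.94, 2.94]. Speed limits (rad/s): [2.57, 2.57, 3.14, 3.14, 3.14, 3.14, 3.14].

### API

Orientations are given as [roll, pitch, yaw] about the fixed x, y, z axes, in that order (R = Rz(yaw) Ry(pitch) Rx(roll)).
In Python, from cell import sense, capture, job_done gives the robot as it stands. The module is installed in compiled form; this text tells all that it offers.
- The arm moves only by the tool send_rows, never from a script. Its argument "moves" is a list that holds one entry, the list of rows, each a list of 7 numbers: the turn, a rotation vector about the world's x, y, z in degrees, then the shift along the world's x, y, z in mm, then the opening, from -1 (shut) to 1 (fully open). In form: [[[ax, ay, az, x, y, z, claw], ...]]. A call has 1 to 5 rows; each row shifts and turns the commanded pose from where the row before left it; what a row does not reach is not made up. A row lasts 1/12 s, in which the tool goes at most 41.7 mm and 7.16 degrees, less where a joint would pass 70% of its speed; a pose out of reach is approached as far as the arm can. A call with a gripper value outside its range is refused whole. The fingers move at their own pace and stop on an object; "grip_force" is the grip in N (left out, the last holds). Time passes only in rows, so rows that do not move let the fingers close. It gives the time, the measured TCP pose, the force, the opening and the grip force at its end, in the units of the state.
- sense(): the state, without advancing time (a new reading comes with each control period).
- capture(name): name is "side" or "top"; returns a dict with "img" (480x640x3 uint8, blue, green, red), "fx", "fy", "cx", "cy" (pixels), "k1" (the pictures are not rectified: a ray, as slopes to the right and down, at radius r is drawn at 1 + k1 r^2 times it, then the intrinsics apply), "R" (3x3) and "t" (3): a world point X has camera coordinates R X + t. Camera axes: x right, y down, z forward; pixel columns grow to the right and rows downward; lengths in m; the calibration is good to about 2 mm. A picture is of the moment at which its call begins. There is no depth.
- job_done(): hands the job in; it is judged then, once.
The state is a dict: "time": time; "joint_positions": joint angles; "dq": joint speeds; "effort": joint torques, N m; "position": TCP position; "eef_rot": TCP orientation; "force": force on the tool from outside, world axes, zero at the start; "ft_torque": the same for the moment, N m; "opening": finger opening in m; "grasp_force": force on a finger pad.
Only numpy, scipy, OpenCV 4.12 (cv2) and the standard library are available. Lean on these libraries where they do the work, as an engineer would, in place of code of your own. Each camera call takes 0.05 s, during which the arm holds its last target. There are 200 camera calls.

## Working session

There is one attempt and no reset: what is moved stays moved. The work goes in short steps, Python scripts to look and compute and a tool call to move; the robot and the scene stay as the last step left them, time stands still between calls to the robot, and variables do not carry over. Pictures are saved under pics/ and viewed, at most 10 in all, crops included, and the job is handed in when it is done.

Besides the shell and the picture viewer there is one more tool, called after "Emit:" as name([rows], argument=value, ...), one row to a line, values as JSON. send_rows: Moves the arm, as the interface text tells. Its arguments: {"type":"object","properties":{"moves":{"type":"array","items":{"type":"array","items":{"type":"array","items":{"type":"number"}}}},"grip_force":{"type":"number"}},"required":["moves"]}

```bash
mkdir -p pics; cat > h.py <<'E'
import numpy as np, cv2
from cell import sense, capture
def ray(c,u,v):
    K=np.array([[c['fx'],0,c['cx']],[0,c['fy'],c['cy']],[0,0,1.]])
    p=cv2.undistortPoints(np.array([[[u,v]]],float),K,np.array([c['k1'],0,0,0.]))[0,0]
    R=np.array(c['R']);t=np.array(c['t'])
    return -R.T@t, R.T@np.array([p[0],p[1],1])
def atz(c,u,v,z):
    o,d=ray(c,u,v); return o+d*(z-o[2])/d[2]
def proj(c,X):
    R=np.array(c['R']);t=np.array(c['t']);K=np.array([[c['fx'],0,c['cx']],[0,c['fy'],c['cy']],[0,0,1.]])
    return cv2.projectPoints(np.array(X,float).reshape(-1,1,3),cv2.Rodrigues(R)[0],t,K,np.array([c['k1'],0,0,0.]))[0][:,0]
E
python3 - <<'E'
from h import *
import pickle
for n in('top','side'):
    c=capture(n); cv2.imwrite(f'pics/{n}0.png',c['img']); pickle.dump(c,open(n+'0.pkl','wb'))
    print(n,-np.array(c['R']).T@np.array(c['t']),c['fx'],c['k1'])
print(sense())
E
```

```text
top [ 0.41705899 -0.00195201  1.16691177] 569.4692624194773 -0.03866078630666341
side [0.2952495  0.51846786 0.76999318] 526.4847086268397 -0.11677355729521838
{'time': 0.1, 'joint_positions': array([-1.37979605,  0.62927983,  0.03842415,  1.51825209, -0.02703512,
        0.99629119, -0.02001086]), 'dq': array([-0.00194485, -0.0017719 ,  0.00031318, -0.00134176, -0.00166417,
       -0.00012811, -0.00061342]), 'effort': array([ 2.74991471e-03, -5.64524925e+01,  1.23024669e+00, -1.93968040e+01,
        1.12449788e-02,  5.50976765e-03,  7.46538660e-06]), 'position': array([0.16489994, 0.62816486, 0.23046877]), 'eef_rot': array([-3.13987885e+00, -2.32558203e-05,  2.88477942e+00]), 'force': array([ 0.78174637,  0.30472969, -0.03157905]), 'ft_torque': array([ 0.01936256, -0.00158152, -0.02243341]), 'grasp_force': 0.0, 'opening': 0.08559441829993554}
```

View pics/top0.png

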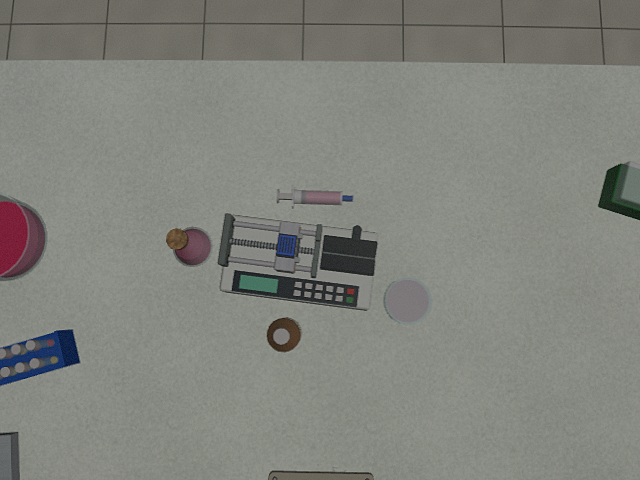

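View pics/side0.png

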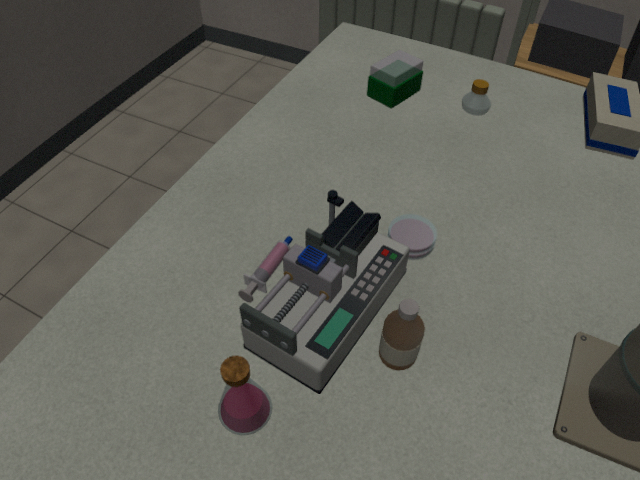

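The top picture shows the blue button at about (287,245), the end plate at (226,240) with slide direction to the left, the flask at (190,245), the bottle at (284,334), the dishes at (407,300) and the syringe at (315,198). The side picture shows the button at (313,260) and the end plate at (269,328).

```bash
python3 - <<'E'
from h import *
import pickle
P=[]
for n,box in(('top',(270,225,310,265)),('side',(285,235,345,285))):
    c=pickle.load(open(n+'0.pkl','rb')); im=c['img'].astype(int)
    m=((im[...,0]-im[...,2]>40)&(im[...,0]>70)).astype(np.uint8)
    k=np.zeros_like(m); x0,y0,x1,y1=box; k[y0:y1,x0:x1]=m[y0:y1,x0:x1]
    k=cv2.morphologyEx(k,cv2.MORPH_CLOSE,np.ones((5,5)))
    cnt=max(cv2.findContours(k,0,1)[0],key=cv2.contourArea)
    r=cv2.minAreaRect(cnt); print(n,r); b=cv2.boxPoints(r)
    print(np.array([atz(c,*p,.161)[:2] for p in b]).round(4), atz(c,*r[0],.161).round(4))
c=pickle.load(open('top0.pkl','rb'))
a=cv2.resize(c['img'][200:320,210:390],(800,533),interpolation=cv2.INTER_CUBIC); cv2.imwrite('pics/crop1.png',a)
E
```

```text
top ((285.9076843261719, 244.73849487304688), (17.116792678833008, 19.597488403320312), 7.125016689300537)
[[0.5143 0.0833]
 [0.5492 0.0798]
 [0.5457 0.0494]
 [0.5109 0.0531]] [0.53   0.0664 0.161 ]
side ((311.4000549316406, 256.70001220703125), (24.59674644470215, 18.782970428466797), 26.56505012512207)
[[0.5471 0.0884]
 [0.5516 0.0533]
 [0.5118 0.0575]
 [0.5085 0.092 ]] [0.5295 0.073  0.161 ]
```

View pics/crop1.png

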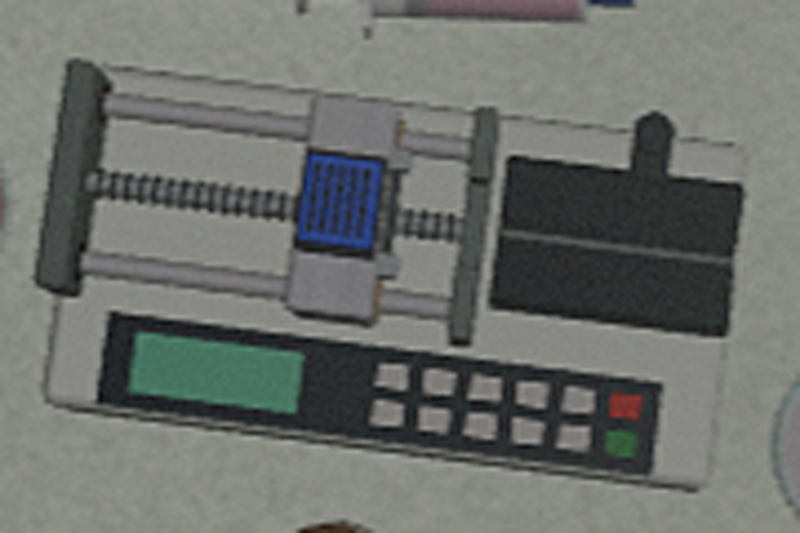

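The crop shows the pump's top-face corners at (50,403), (700,487) and (745,148), the button centre at (342,202) and the end plate from (70,62) to (70,293).

```bash
python3 - <<'E'
from h import *
import pickle
c=pickle.load(open('top0.pkl','rb'))
f=lambda u,v,z: atz(c,210+(u+.5)/4.444-.5,200+(v+.5)/4.444-.5,z)[:2]
ll,lr,tr=f(50,403,.081),f(700,487,.081),f(745,148,.081)
d=ll-lr;e=tr-lr
print(ll,lr,tr,np.linalg.norm(d),np.linalg.norm(e),np.degrees(np.arctan2(-d[0],d[1])),np.degrees(np.arctan2(e[1],e[0])))
cen=(ll+tr)/2
b=f(342,202,.161)
for y in(6,7,8,9):
    a=np.radians(y); R=np.array([[np.cos(a),-np.sin(a)],[np.sin(a),np.cos(a)]])
    print(y,cen,b,R.T@(b-cen), R@[0,1], 'end',cen+R@[.02,.114], cen+R@[.02,.132])
for n in('flask',(190,245),.0),('bottle',(284,334),.07),('corkside',(177,239),.13):print(n[0],atz(c,*n[1],n[2]))
E
```

```text
[0.45003415 0.19400233] [ 0.41852722 -0.08420569] [ 0.56407298 -0.10331887] 0.2799864032181458 0.14679537584484098 -6.461192328493911 -7.481318203058092
6 [0.50705357 0.04534173] [0.52939958 0.06522941] [0.02430243 0.01744295] [-0.10452846  0.9945219 ] end [0.51502776 0.16080779] [0.51314625 0.17870919]
7 [0.50705357 0.04534173] [0.52939958 0.06522941] [0.02460315 0.01701615] [-0.12186934  0.99254615] end [0.51301139 0.16092937] [0.51081774 0.1787952 ]
8 [0.50705357 0.04534173] [0.52939958 0.06522941] [0.02489637 0.01658418] [-0.1391731   0.99026807] end [0.5109932  0.16101575] [0.50848808 0.17884057]
9 [0.50705357 0.04534173] [0.52939958 0.06522941] [0.02518202 0.01614715] [-0.15643447  0.98768834] end [0.50897381 0.16106689] [0.50615799 0.17884528]
flask [0.54485774 0.27635344 0.        ]
bottle [0.36951957 0.07257883 0.07      ]
corkside [0.54142696 0.27001862 0.13      ]
```

Emit:
send_rows([
  [[0,0,2,20,-31,2,-1],[0,0,2,20,-31,2,-1],[0,0,2,20,-31,2,-1],[0,0,2,20,-31,2,-1],[0,0,0,20,-31,2,-1]],
])

```text
time: 0.52
position: [0.2656, 0.4718, 0.241]
eef_rot: [-3.141, -0.0, 3.026]
force: [0.9, -0.2, -0.2]
opening: 0.0251
grasp_force: 0.0
```

Emit:
send_rows([
  [[0,0,0,20,-31,0,-1],[0,0,0,20,-31,0,-1],[0,0,0,20,-31,0,-1],[0,0,0,20,-31,0,-1],[0,0,0,20,-31,0,-1]],
])

```text
time: 0.93
position: [0.3656, 0.3169, 0.2412]
eef_rot: [-3.141, -0.0, 3.025]
force: [1.8, 0.5, -0.4]
opening: 0.0003
grasp_force: 0.0
```

Emit:
send_rows([
  [[0,0,0,20,-31,0,-1],[0,0,0,20,-31,0,-1],[0,0,0,20,-31,0,-1],[0,0,0,20,-31,0,-1],[0,0,0,20,-31,0,-1]],
])

```text
time: 1.35
position: [0.4655, 0.1619, 0.2412]
eef_rot: [-3.141, -0.0, 3.024]
force: [0.1, 0.0, -0.8]
opening: 0.0001
grasp_force: 0.0
```

Emit:
send_rows([
  [[0,0,0,20,-31,0,-1],[0,0,0,20,-31,0,-1],[0,0,0,20,-31,0,-1],[0,0,0,4,-2,-30,-1],[0,0,0,0,0,-30,-1]],
])

```text
time: 1.77
position: [0.5324, 0.0654, 0.1818]
eef_rot: [3.141, 0.006, 3.018]
force: [0.3, 2.2, -0.1]
opening: 0.0002
grasp_force: 0.0
```

```bash
python3 - <<'E'
from h import *
s=sense();print(s['position'],s['force'])
c=capture('side');print(proj(c,[s['position']]))
cv2.imwrite('pics/s1.png',cv2.resize(c['img'][190:340,220:420],(800,600),interpolation=cv2.INTER_CUBIC))
E
```

```text
[0.53238547 0.06535203 0.18181377] [ 0.27760659  2.19892889 -0.13787809]
[[312.03838755 243.49970163]]
```

View pics/s1.png

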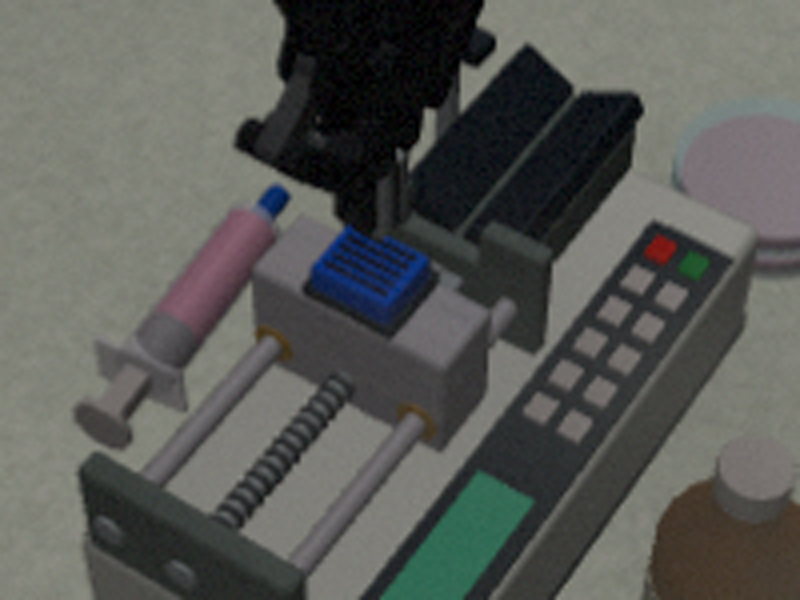

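The picture shows the shut fingers just above and behind the button, whose top centre is at about (372,262) in the crop. The tip's pose agrees with it, so I descend in small steps.

Emit:
send_rows([
  [[0,0,0,-2,2,-10,-1],[0,0,0,0,0,-7,-1],[0,0,0,0,0,-2,-1],[0,0,0,0,0,-2,-1],[0,0,0,0,0,0,-1]],
])

```text
time: 2.23
position: [0.5273, 0.071, 0.1609]
eef_rot: [3.141, 0.001, 3.025]
force: [0.4, 0.3, -0.6]
opening: -0.0001
grasp_force: 0.0
```

Emit:
send_rows([
  [[0,0,0,2,-3,0,-1],[0,0,0,0,0,-2,-1],[0,0,0,0,0,-2,-1],[0,0,0,0,0,-1,-1],[0,0,0,0,0,0,-1]],
])

```text
time: 2.65
position: [0.53, 0.0675, 0.1558]
eef_rot: [3.141, 0.002, 3.024]
force: [0.2, -0.9, 5.0]
opening: -0.0
grasp_force: 2.7
```

Emit:
send_rows([
  [[0,0,0,0,0,-1.5,-1],[0,0,0,0,0,0,-1],[0,0,0,0,0,0,-1]],
])

```text
time: 2.9
position: [0.5301, 0.0675, 0.1545]
eef_rot: [3.141, 0.002, 3.024]
force: [0.1, -0.2, 5.3]
opening: 0.0003
grasp_force: 3.0
```

Emit:
send_rows([
  [[0,0,0,0.1,1,0,-1],[0,0,0,0.2,2,0,-1],[0,0,0,0.4,3,0,-1],[0,0,0,0.5,4,0,-1],[0,0,0,0.5,4,0,-1]],
])

```text
time: 3.32
position: [0.5317, 0.0815, 0.1545]
eef_rot: [3.141, 0.002, 3.024]
force: [0.9, -0.5, 6.4]
opening: -0.0002
grasp_force: 3.0
```

```bash
python3 - <<'E'
from h import *
s=sense();print(s['position'],s['force'])
c=capture('side')
cv2.imwrite('pics/s2.png',cv2.resize(c['img'][190:340,220:420],(800,600),interpolation=cv2.INTER_CUBIC))
E
```

```text
[0.5316619  0.08147729 0.15451355] [ 0.86280074 -0.53448041  6.44337931]
```

View pics/s2.png

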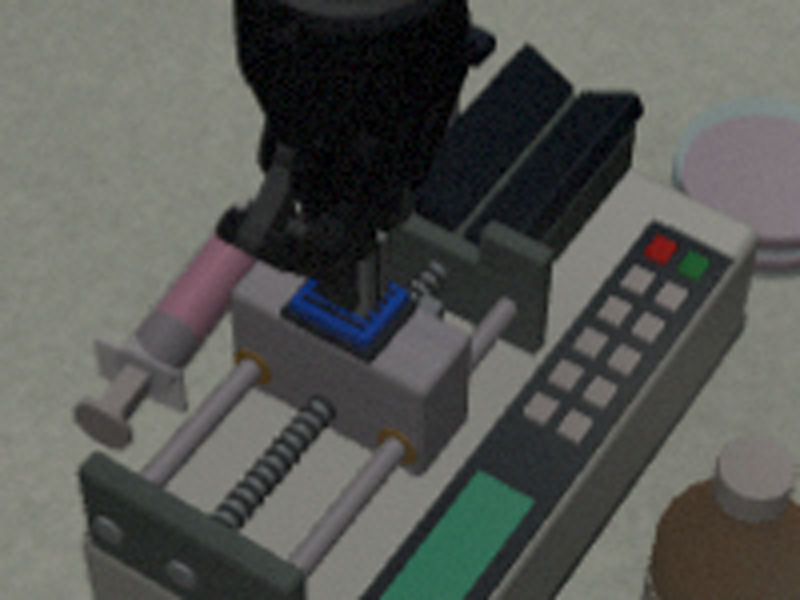

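The button is pressed and centred under the fingers, and the block moves with them (its front corner has shifted to about (420,475) in the crop). I keep sliding.

Emit:
send_rows([
  [[0,0,0,0.6,5,0,-1],[0,0,0,0.6,5,0,-1],[0,0,0,0.6,5,0,-1],[0,0,0,0.6,5,0,-1],[0,0,0,0.6,5,0,-1]],
])

```text
time: 3.78
position: [0.5345, 0.1067, 0.1545]
eef_rot: [3.141, 0.002, 3.024]
force: [-0.5, -1.0, 6.0]
opening: -0.0002
grasp_force: 3.0
```

Emit:
send_rows([
  [[0,0,0,0.6,5,0,-1],[0,0,0,0.6,5,0,-1],[0,0,0,0.6,5,0,-1],[0,0,0,0.6,5,0,-1],[0,0,0,0.6,5,0,-1]],
])

```text
time: 4.2
position: [0.5374, 0.1317, 0.1545]
eef_rot: [3.141, 0.001, 3.024]
force: [0.1, -0.9, 6.5]
opening: 0.0001
grasp_force: 3.0
```

Emit:
send_rows([
  [[0,0,0,0.5,4,0,-1],[0,0,0,0.5,4,0,-1],[0,0,0,0.5,4,0,-1],[0,0,0,0.4,3,0,-1],[0,0,0,0.4,3,0,-1]],
])

```text
time: 4.62
position: [0.5395, 0.1498, 0.1544]
eef_rot: [3.141, 0.001, 3.024]
force: [-0.2, 0.3, 6.6]
opening: 0.0004
grasp_force: 3.0
```

Emit:
send_rows([
  [[0,0,0,0.3,2,0,-1],[0,0,0,0.3,2,0,-1],[0,0,0,0.2,2,0,-1],[0,0,0,0.1,1,0,-1]],
])

```text
time: 4.95
position: [0.5403, 0.157, 0.1544]
eef_rot: [3.141, 0.001, 3.025]
force: [-0.6, -0.5, 5.8]
opening: 0.0001
grasp_force: 3.0
```

Not at the stop yet by force; continue in small steps.

Emit:
send_rows([
  [[0,0,0,0.1,1,0,-1],[0,0,0,0.1,1,0,-1],[0,0,0,0.1,1,0,-1],[0,0,0,0.1,1,0,-1]],
])

```text
time: 5.28
position: [0.5405, 0.1592, 0.1543]
eef_rot: [-3.14, 0.0, 3.024]
force: [-0.5, -4.9, 6.4]
opening: -0.0001
grasp_force: 3.0
```

```bash
python3 - <<'E'
from h import *
s=sense();print(s['position'],s['force'])
c=capture('side')
cv2.imwrite('pics/s3.png',cv2.resize(c['img'][240:360,220:380],(800,600),interpolation=cv2.INTER_CUBIC))
E
```

```text
[0.5405206  0.1592177  0.15425699] [-0.52793944 -4.86617742  6.39355148]
```

View pics/s3.png

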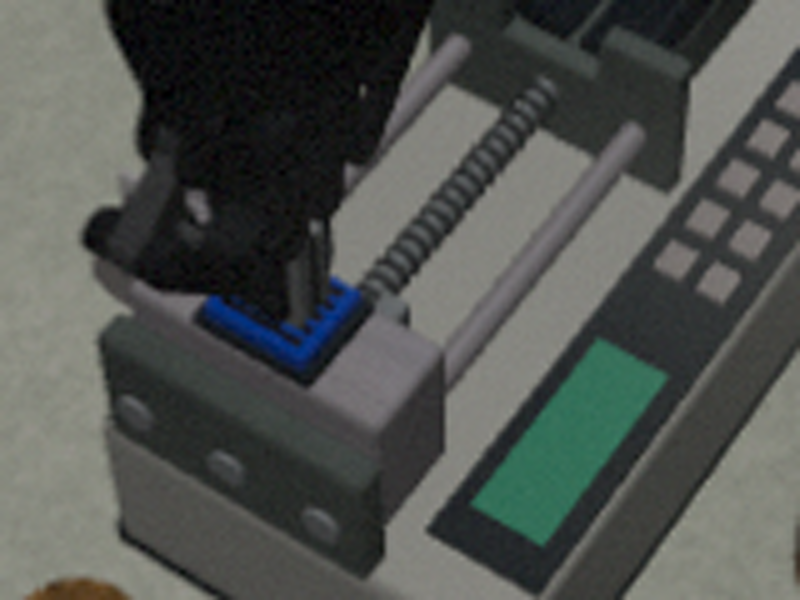

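The block sits against the end plate with the button still down at (285,320), and the force along -y has risen to 5 N. I hold briefly, then lift straight up.

Emit:
send_rows([
  [[0,0,0,0,0,0,-1],[0,0,0,0,0,0,-1],[0,0,0,0,0,0,-1],[0,0,0,0,0,2,-1],[0,0,0,0,0,3,-1]],
])

```text
time: 5.75
position: [0.5405, 0.1592, 0.159]
eef_rot: [-3.14, 0.0, 3.023]
force: [0.1, -3.0, 5.0]
opening: 0.0003
grasp_force: 2.1
```

Emit:
send_rows([
  [[0,0,0,0,0,4,-1],[0,0,0,0,0,15,-1],[0,0,0,0,0,30,-1],[0,0,0,0,0,30,-1],[0,0,0,0,0,20,-1]],
])

```text
time: 6.17
position: [0.5408, 0.1617, 0.2601]
eef_rot: [3.14, 0.002, 3.025]
force: [1.1, 0.7, 0.7]
opening: 0.0002
grasp_force: 0.0
```

Emit:
send_rows([
  [[0,0,0,-30,20,0,-1],[0,0,0,-30,20,0,-1],[0,0,0,-30,20,0,-1],[0,0,0,0,0,0,-1],[0,0,0,0,0,0,-1]],
])

```text
time: 6.58
position: [0.4485, 0.2228, 0.2579]
eef_rot: [3.141, -0.001, 3.029]
force: [0.7, -0.7, 0.3]
opening: -0.0004
grasp_force: 0.0
```

```bash
python3 - <<'E'
from h import *
s=sense();print(s['position'],s['force'])
c=capture('side')
cv2.imwrite('pics/s4.png',cv2.resize(c['img'][180:440,200:440],(554,600),interpolation=cv2.INTER_CUBIC))
E
```

```text
[0.44845535 0.22279908 0.25794129] [ 0.73124619 -0.71003795  0.2765183 ]
```

View pics/s4.png

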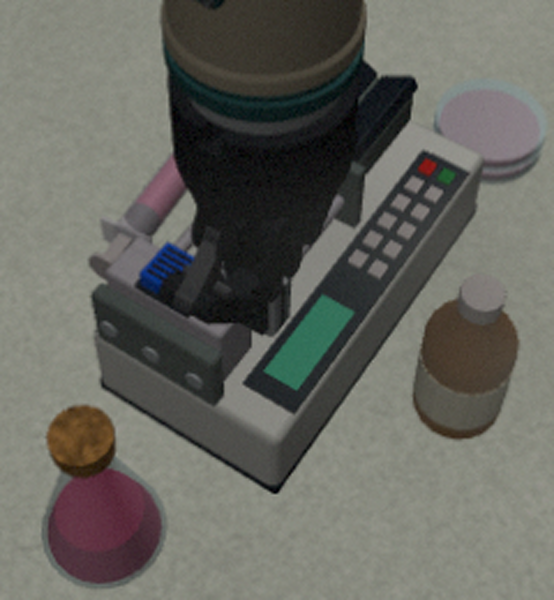

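The block is against the end plate, the blue button looks raised at about (168,268), and the glassware stands undisturbed. I check the block position in the top camera before handing in.

Emit:
send_rows([
  [[0,0,0,-30,20,0,-1],[0,0,0,-30,20,0,-1],[0,0,0,-20,30,0,-1],[0,0,0,-20,30,0,-1],[0,0,0,0,0,0,-1]],
])

```text
time: 7.05
position: [0.347, 0.327, 0.2579]
eef_rot: [3.137, -0.002, 3.033]
force: [-1.0, 0.2, -0.3]
opening: -0.0001
grasp_force: 0.0
```

```bash
python3 - <<'E'
from h import *
c=capture('top')
cv2.imwrite('pics/t4.png',cv2.resize(c['img'][190:310,170:330],(800,600),interpolation=cv2.INTER_CUBIC))
c=capture('side')
cv2.imwrite('pics/s5.png',cv2.resize(c['img'][240:360,220:380],(800,600),interpolation=cv2.INTER_CUBIC))
E
```

```text
(no output)
```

View pics/t4.png

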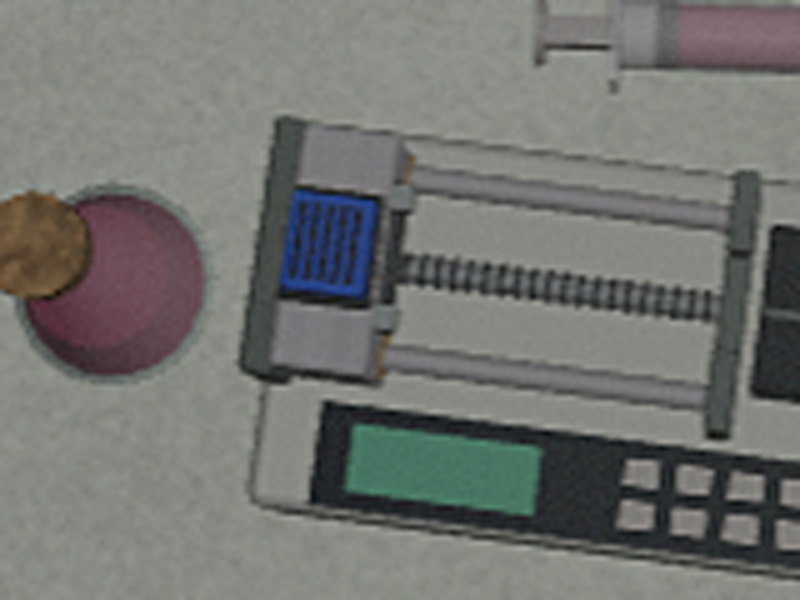

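View pics/s5.png

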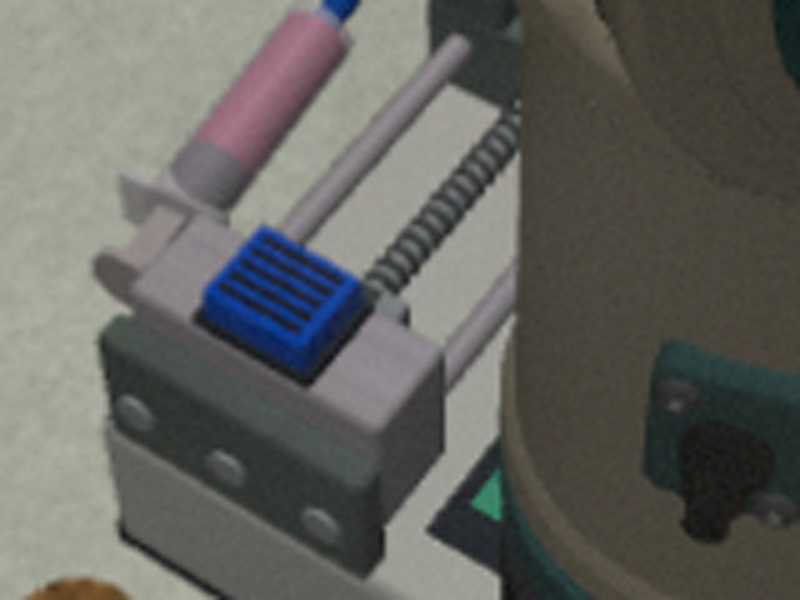

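The top view shows the block flush with the end plate at x ≈ 285, and the side view shows the button fully raised at (285,290).

```bash
python3 -c "
from cell import job_done
print(job_done())"
```

```text
the job is handed in; nothing more can be done
None
```

The pusher block is back against the end plate with the release button up again, the arm is clear of the pump, and the job is handed in; the last pictures show it flush with the plate and no visible movement of the glassware or syringe, but no verdict came back.

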